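Vent and remove the chiller's pressure cap

TASK

The bench chiller has to be topped up. Open its pressure cap as one should: with light hands, turn it anticlockwise only as far as the first stop, where it has risen a little, and leave it there for a good two seconds so the pressure bleeds off; then press it down against its spring, keep turning anticlockwise past the stop until it is free, lift it off, and set it down gently, wing up, in the steel drip tray. Force neither the stop nor the spring's end, and leave the wash bottle and the black rubber stopper alone.

Things in the scene. Friction and masses are not known exactly. Their poses are not given: they have to be found in the camera images.
- chiller: white bench chiller, casing 180 (x) by 210 (y) by 130 mm high, fixed. Origin: middle of its underside; x to its back, z up. A steel carrying handle stands 23 mm above the casing top, 62 mm behind the origin. Its brass filler neck was screwed in by hand: the angle at which the neck's stops stand differs from chiller to chiller and cannot be seen under the cap; feel for it.
- cap_grip (a point): middle of the orange wing on the black pressure cap (57 mm diameter, 47 mm high, about 0.1 kg). The wing is a bar 52 mm long (x), 13 mm thick (y), 26 mm high on the cap's flat top; this point is half-way up it, 13 mm above the flat top, 34 mm above the cap's lower edge. z is the axis the cap turns about; positive yaw (anticlockwise from above) opens.
- cap_edge (a point): centre of the cap's lower edge, on its axis. Two lugs inside the cap run under the neck's flange; its spring (11 N locked, 1 N per mm) holds them up against it. Opening: after 0.4 to 1.0 rad, the last 0.3 rad of it up a short ramp on which the cap rises 2.5 mm if the hand lets it, the lugs meet the first stop right at the ramp's end. Let go there, it stays risen. Turning takes up to 0.4 N m.
- neck_rim (a point): centre of the neck's rim, 156 mm up, on the cap's turning axis; locked, cap_edge is 11.5 mm below it. To pass the first stop push the risen cap 4.5 to 6 mm down (13 to 15 N); at 7 mm the spring is at its end and goes hard. Held down, turn on 0.47 rad (free at 0.4; last solid stop at 0.55), then ease off: the spring lifts the cap 5 mm and it comes straight up, clear after 12 mm in all.
- drip_tray: square steel drip tray, 150 by 150 mm, 14 mm high with 4 mm walls and floor, fixed on the worktop. Origin: middle of its underside.
- wash_bottle: plastic wash bottle with a bent spout, about 114 by 61 mm and 193 mm high, standing loose on the worktop. Origin: middle of its underside. To be left alone.
- stopper_0: black rubber stopper, 25 mm wide and 22 mm high, standing loose on the worktop. Origin: middle of its underside. To be left alone.
Not all that is in view belongs to the job. There is more than one size of the part that bears cap_grip; the job needs the middle-sized.

How it is judged (in metres and radians):
On the way, in this order (a step that is already met when the one before it is completed fails the run):
1. the cap has risen at least 2 mm from locked, onto the first stop's rest, and is left there without turning for 1.5 s (z of cap_grip in the frame of chiller between 0.1805 and 0.1825 m and angular speed of cap below 0.1 rad/s), for 1.5 s.
2. the cap is pressed down at least 3.8 mm below the vent height (z of cap_grip in the frame of chiller below 0.1772 m).
3. the cap is off the neck (z of cap_grip in the frame of chiller above 0.205 m).
At the end, for the whole second after the job is handed in: The cap stands wing up (within 0.1 rad) and at rest flat on the floor of the drip tray, its middle within 60 mm of the tray's middle (horizontal distance between cap_grip and drip_tray below 0.06 m and height (world z) of cap_grip between 0.035 and 0.041 m and angle between cap_grip's own z axis and vertical below 0.1 rad and linear speed of cap below 0.02 m/s); the robot touches nothing.
It fails at once if the cap is forced on its neck: the contact forces of its lugs and seal, which add up to 22 N when locked and untouched, together pass 45 N (contact force between cap and chiller above 45 N).
It fails at once if the cap is let go while it moves fast (dropped) (linear speed of cap above 0.7 m/s and contact force between the fingers and cap below 0.3 N).
It fails at once if the wash bottle is moved more than 20 mm or tipped (distance of wash_bottle from where it was at the start of the episode above 0.02 m or angle between wash_bottle's own z axis and vertical above 0.3 rad).
It fails at once if the stopper is moved more than 20 mm (distance of stopper_0 from where it was at the start of the episode above 0.02 m).
It also fails if it takes over 72 s, if anything falls off the work surface, if the arm or the gripper's body presses on something with over 40 N, if the wrist force passes 120 N, or if a joint passes its speed limit or range.

ROBOT

A 7-joint arm with a two-finger parallel gripper is mounted at the origin on a cart in front of the work surface, level with it; the furniture and walls round the work are solid. World frame = base frame: x ahead of the robot, y to its left, z up, the work surface at z = 0. Lengths are in mm, angles in rad, forces in N, time in s.
With the tool pointing down it reaches from about 400 to 875 mm from the base axis. Payload 4.4 kg.
Tool frame: the origin (TCP) lies at the very end of the fingers, on their centre line; the grasp point (between the pads) lies 19 mm behind it; z points along the fingers, y is the line along which they close (so a half turn about z gives the same grasp; the last joint's range is limited). The gripper opens to 85 mm and grips with 20 to 120 N. Pads are 22 mm wide; open, the fingers measure 114 mm over their backs; the gripper's body (76 mm by 85 mm) begins 54 mm behind the grasp point. The pads swing forward as they close: fully open they stand 13 mm farther back than shut.
Start: joints at [1.255, 0.628, 0.038, 1.517, -0.027, 0.996, -0.02], TCP at [160.714, -629.832, 231.313] pointing down, gripper open.
Joint ranges: [-3.06, 3.06], [-0.37, 2.12], [-1.25, 1.32], [0.18, 2.47], [-1.1, 4.24], [0.23, 1.98], [-2.94, 2.94]. Speed limits (rad/s): [2.57, 2.57, 3.14, 3.14, 3.14, 3.14, 3.14].

INTERFACE

Orientations are given as [roll, pitch, yaw] about the fixed x, y, z axes, in that order (R = Rz(yaw) Ry(pitch) Rx(roll)).
In Python, from cell import ctrl gives the robot as it stands.
- The arm moves only by the tool jog_arm, never from a script. Its argument "plan" is a list of rows, each an object of numbers: "tx", "ty", "tz": the shift along the tool's x, y, z as a fraction of full scale; "wx", "wy", "wz": the turn, a rotation vector about the tool's x, y, z as a fraction of full scale; "claw": the closure, from 0 (fully open) to 1 (shut). In form: [{"tx": .., "ty": .., "tz": .., "wx": .., "wy": .., "wz": .., "claw": ..}, ...]. A call has 1 to 12 rows; each row is the pose to reach, as a shift and turn from the pose commanded when the call began, along the tool's axes at that moment; what a row does not reach only later rows make up. Full scale, the value 1, is 300 mm for a shift and 90 degrees for a turn. A row lasts 1/10 s, in which the tool goes at most 50 mm and 8.59 degrees, less where a joint would pass 70% of its speed; a pose out of reach is approached as far as the arm can. A call with a number of a shift or a turn outside -1 to 1 is refused whole. A call with a gripper value outside its range is refused whole. The fingers move at their own pace and stop on an object; the grip force is fixed at half the most. Time passes only in rows, so rows that repeat a pose let the fingers close. It gives the time, the measured TCP pose, the force, the opening and the grip force at its end, in the units of the state.
- ctrl.read_state(): the state, without advancing time (a new reading comes with each control period).
- ctrl.get_image(name): name is "scene" or "side" or "wrist"; returns a dict with "img" (400x640x3 uint8, red, green, blue), "depth" (400x640 float32, mm along the optical axis (not along the pixel's ray), 0 where there is no reading), "fx", "fy", "cx", "cy" (pixels), "distortion" ([k1, k2, p1, p2, k3] as OpenCV has them; the pictures are not rectified), "position" and "orientation" of the camera in the world; the wrist camera has in their place "hand_eye" (4x4, takes a point from camera to tool coordinates, whose origin is the TCP and whose axes are the flange's). Camera axes: x right, y down, z forward; pixel columns grow to the right and rows downward; lengths in mm; the calibration is good to about 2 mm. A picture is of the moment at which its call begins: read the wrist's pose just before it.
- ctrl.finish_job(): hands the job in; it is judged then, once.
Trained networks look in a picture, given as the dict that the camera call returned (one of the last four; its "shot" number tells which), for a name from the list of things; names that differ only in an ending like _2 or _b are one class to them, and where a whole thing is asked for, a point or a joint stands for the part that bears it (a point fixed in the world has none). Each returns a list of dicts, best first, with "score" (0 to 1); they miss things now and then, are a little off and sometimes report something else, mostly with a low value. They report only what shows in the picture. A call takes as long as a camera call. They do not tell look-alikes from the thing itself.
- ctrl.trace(picture, thing): "pixels" (400x640 bool, what is visible of it) and "extent" ([centre column, centre row, width, height] in pixels, round what is visible of it).
The state is a dict: "clock": time; "qpos": joint angles; "qd": joint speeds; "tau": joint torques, N m; "eef_pos": TCP position; "tool_rot": TCP orientation; "force": force on the tool from outside, world axes, zero at the start; "torque": the same for the moment, N m; "width": finger opening in mm; "gripper_force": force on a finger pad.
Only numpy, scipy, OpenCV 4.12 (cv2) and the standard library are available. Lean on these libraries where they do the work, as an engineer would, in place of code of your own. Each camera call takes 0.05 s, during which the arm holds its last target. There are 200 camera calls.

## Working session

There is one attempt and no reset: what is moved stays moved. The work goes in short steps, Python scripts to look and compute and a tool call to move; the robot and the scene stay as the last step left them, time stands still between calls to the robot, and variables do not carry over. Pictures are saved under pics/ and viewed, at most 10 in all, crops included, and the job is handed in when it is done.

Besides the shell and the picture viewer there is one more tool, called after "Call:" in YAML: its name, and indented under it one key for each argument. jog_arm: Moves the arm, as the interface text tells. Shift numbers are shares of 300 mm and turn numbers shares of 90 degrees, none past 1 either way. Its arguments: {"type":"object","properties":{"plan":{"type":"array"}},"required":["plan"]}

```bash
mkdir -p pics; ls; cat > h.py <<'E'
from cell import ctrl
import numpy as np, cv2
from scipy.spatial.transform import Rotation as R
def campose(p,st=None):
    if 'hand_eye' in p:
        T=np.eye(4);T[:3,:3]=R.from_euler('xyz',st['tool_rot']).as_matrix();T[:3,3]=st['eef_pos']
        return T@np.array(p['hand_eye'])
    T=np.eye(4);o=np.array(p['orientation'])
    T[:3,:3]=o if o.shape==(3,3) else R.from_euler('xyz',o).as_matrix();T[:3,3]=p['position'];return T
def K(p): return np.array([[p['fx'],0,p['cx']],[0,p['fy'],p['cy']],[0,0,1.]])
def pts(p,mask,st=None):
    v,u=np.nonzero(mask&(p['depth']>0)); d=p['depth'][v,u].astype(float)
    n=cv2.undistortPoints(np.stack([u,v],1).astype(float)[:,None],K(p),np.array(p['distortion']))[:,0]
    T=campose(p,st); return np.c_[n*d[:,None],d]@T[:3,:3].T+T[:3,3]
def save(p,n): cv2.imwrite('pics/'+n,p['img'][:,:,::-1])
E
python3 - <<'E'
from h import *
s=ctrl.read_state();print(s)
for n in ['scene','side']:
    p=ctrl.get_image(n);save(p,n+'0.png');print(n,p['position'],p['orientation'],p['fx'])
    for t in ['chiller','cap_grip','drip_tray','wash_bottle','stopper_0']:
        for r in ctrl.trace(p,t)[:4]:
            q=pts(p,r['pixels']); 
            if len(q): print(t,round(r['score'],2),np.round(r['extent']),len(q),np.round(np.median(q,0)),np.round(np.percentile(q,[2,98],axis=0)).tolist())
E
```

```text
pics
{'clock': 0.0, 'qpos': array([ 1.2552087 ,  0.62934193,  0.03841004,  1.51834543, -0.02699718,
        0.99626249, -0.02002184]), 'qd': array([ 1.42571425e-03, -1.21277447e-03, -7.10953629e-05,  2.90928585e-04,
        5.93188007e-04, -8.21725936e-04,  7.98722860e-04]), 'tau': array([ 4.65068820e-05, -5.63396502e+01,  1.22588620e+00, -1.93446887e+01,
        1.08568932e-02,  1.04483348e-02,  4.03849540e-06]), 'eef_pos': array([ 160.57664817, -629.23382687,  230.39841709]), 'tool_rot': array([-3.13975240e+00,  7.03425162e-06,  2.49793658e-01]), 'force': array([-0.68469191,  1.22104472, -0.39868998]), 'torque': array([ 0.01696811,  0.01019409, -0.01123708]), 'gripper_force': 0.0, 'width': 85.39024612902654}
scene [  -8.69017217 -465.96597621  642.26535741] [-2.24405875  0.01388491 -0.95574191] 365.0826254128823
cap_grip 0.79 [298. 174.  22.  25.] 485 [535. -18. 166.] [[518.0, -39.0, 148.0], [568.0, 9.0, 192.0]]
cap_grip 0.73 [249. 182.  22.  26.] 423 [548. 194.  31.] [[472.0, 81.0, -1.0], [605.0, 233.0, 119.0]]
cap_grip 0.65 [248. 241.  19.  17.] 276 [404.  40.  16.] [[389.0, 25.0
[... 503 characters left out ...]
996] [-2.30405530e+00  2.04600265e-03 -2.87395027e+00] 516.5560441109016
chiller 0.84 [297. 234.  83.  91.] 5429 [563.  62. 129.] [[472.0, -103.0, 23.0], [657.0, 106.0, 149.0]]
cap_grip 0.77 [276. 301.  38.  36.] 888 [566. 211.  32.] [[535.0, 171.0, 5.0], [605.0, 236.0, 68.0]]
cap_grip 0.76 [352. 273.  18.  19.] 242 [408.  52.  16.] [[389.0, 11.0, -1.0], [431.0, 66.0, 37.0]]
cap_grip 0.56 [308. 207.  21.  16.] 388 [545.  -4. 169.] [[520.0, -14.0, 150.0], [571.0, 16.0, 194.0]]
drip_tray 0.86 [351. 189.  64.  48.] 1659 [ 479. -284.    6.] [[398.0, -370.0, -0.0], [566.0, -184.0, 18.0]]
wash_bottle 0.96 [302. 168.  19.  49.] 711 [ 639. -249.   87.] [[616.0, -270.0, 11.0], [670.0, -236.0, 153.0]]
```

```bash
python3 - <<'E'
import cv2,numpy as np
a=cv2.imread('pics/scene0.png');b=cv2.imread('pics/side0.png')
a=cv2.resize(a[120:370,180:480],(600,500));b=cv2.resize(b[130:340,230:430],(0,0),fx=1,fy=1)
cv2.imwrite('pics/a.png',a)
E
```

```text
(no output)
```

View pics/a.png

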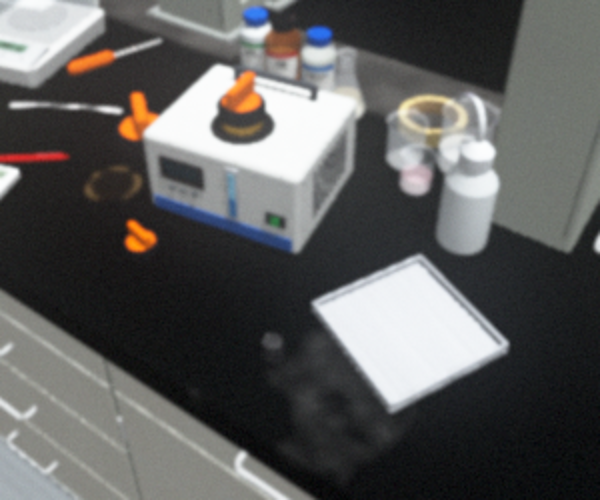

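View pics/side0.png

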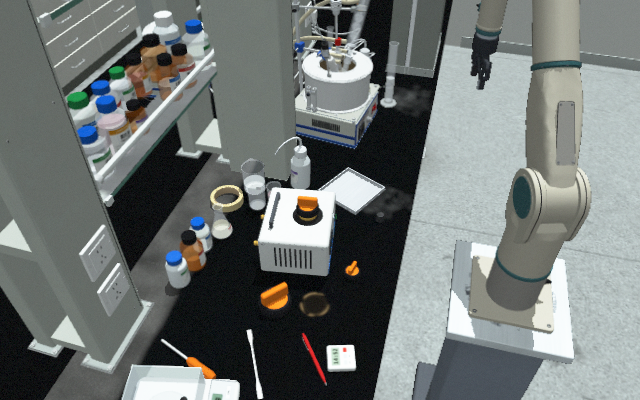

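The chiller with its cap sits near (540, -10), at about (240, 105) in the crop. The two orange decoys stand on the bench at the left. The tray is at (410, 330) in the crop, with the stopper at (272, 341) and the bottle at (468, 200). I'll move the wrist over the cap now.

Call:
jog_arm:
  plan:
    - {"tx":0.1,"ty":-0.1,"tz":-0.3}
    - {"tx":0.9,"ty":-0.93,"tz":-0.5}
    - {"tx":0.9,"ty":-0.93,"tz":-0.5}
    - {"tx":0.9,"ty":-0.93,"tz":-0.5}
    - {"tx":0.9,"ty":-0.93,"tz":-0.5}
    - {"tx":0.9,"ty":-0.93,"tz":-0.5}
    - {"tx":0.9,"ty":-0.93,"tz":-0.5}
    - {"tx":0.9,"ty":-0.93,"tz":-0.5}
    - {"tx":0.9,"ty":-0.93,"tz":-0.5}
    - {"tx":0.9,"ty":-0.93,"tz":-0.5}

```text
invalid input at $.plan[0]: expected keys tx, ty, tz, wx, wy, wz, claw
```

Call:
jog_arm:
  plan:
    - {"tx":0.65,"ty":-0.7}
    - {"tx":0.65,"ty":-0.7}
    - {"tx":0.65,"ty":-0.7}
    - {"tx":0.65,"ty":-0.7}
    - {"tx":0.65,"ty":-0.7}
    - {"tx":0.65,"ty":-0.7}
    - {"tx":0.65,"ty":-0.7}
    - {"tx":0.65,"ty":-0.7}
    - {"tx":0.65,"ty":-0.7}
    - {"tx":0.65,"ty":-0.7}

```text
invalid input at $.plan[0]: expected keys tx, ty, tz, wx, wy, wz, claw
```

```bash
cat > look.py <<'E'
from h import *
import sys
s=ctrl.read_state();print(s['clock'],s['eef_pos'],s['tool_rot'],s['force'],s['qpos'].round(2))
p=ctrl.get_image('wrist');save(p,sys.argv[1]);print(np.round(p['hand_eye'],3).tolist())
print('campos',campose(p,s)[:3,3])
for t in ['cap_grip','chiller','drip_tray','stopper_0']:
    for r in ctrl.trace(p,t)[:3]:
        m=r['pixels'];q=pts(p,m,s)
        if not len(q): continue
        print(t,round(r['score'],2),np.round(r['extent']),np.round(np.median(q,0)),np.round(np.percentile(q,[2,98],axis=0)).tolist())
        if t=='cap_grip':
            h=cv2.cvtColor(p['img'],cv2.COLOR_RGB2HSV)
            o=m&(h[...,0]<22)&(h[...,1]>140)
            q=pts(p,o,s)
            zt=np.percentile(q[:,2],95); w=q[q[:,2]>zt-6]
            (c,wh,a)=cv2.minAreaRect(w[:,:2].astype(np.float32))
            e,v=np.linalg.eigh(np.cov(w[:,:2].T))
            print(' wing top',zt,len(w),w.mean(0),c,wh,a,'yaw',np.arctan2(v[1,1],v[0,1]))
            # cap rim disc centre
            z2=q[:,2]
            al=pts(p,m,s); print(' hist',np.histogram(al[:,2],bins=np.arange(120,215,5)))
E
python3 look.py w1.png
```

```text
0.6 [ 160.69572585 -629.81532267  231.33788721] [ 3.14158558e+00 -6.15507512e-05  2.49706535e-01] [-0.23785474  0.22409082 -1.30277985] [ 1.26  0.63  0.04  1.52 -0.03  1.   -0.02]
[[0.001, -0.964, -0.267, 67.767], [1.0, 0.001, -0.001, -0.439], [0.001, -0.267, 0.964, -143.353], [0.0, 0.0, 0.0, 1.0]]
campos [ 226.24317998 -612.64426592  374.6949901 ]
```

Call:
jog_arm:
  plan:
    - {"tx":0.1,"ty":-0.1,"tz":-0.3,"wx":0,"wy":0,"wz":0,"claw":0}
    - {"tx":0.9,"ty":-0.93,"tz":-0.5,"wx":0,"wy":0,"wz":0,"claw":0}
    - {"tx":0.9,"ty":-0.93,"tz":-0.5,"wx":0,"wy":0,"wz":0,"claw":0}
    - {"tx":0.9,"ty":-0.93,"tz":-0.5,"wx":0,"wy":0,"wz":0,"claw":0}
    - {"tx":0.9,"ty":-0.93,"tz":-0.5,"wx":0,"wy":0,"wz":0,"claw":0}
    - {"tx":0.9,"ty":-0.93,"tz":-0.5,"wx":0,"wy":0,"wz":0,"claw":0}
    - {"tx":0.9,"ty":-0.93,"tz":-0.5,"wx":0,"wy":0,"wz":0,"claw":0}
    - {"tx":0.9,"ty":-0.93,"tz":-0.5,"wx":0,"wy":0,"wz":0,"claw":0}
    - {"tx":0.9,"ty":-0.93,"tz":-0.5,"wx":0,"wy":0,"wz":0,"claw":0}
    - {"tx":0.9,"ty":-0.93,"tz":-0.5,"wx":0,"wy":0,"wz":0,"claw":0}

```text
clock: 1.85
eef_pos: [356.7, -288.7, 383.0]
tool_rot: [3.14, -0.004, 0.258]
force: [0.7, -0.4, 1.2]
width: 85.2
gripper_force: 0.0
```

Call:
jog_arm:
  plan:
    - {"tx":0.65,"ty":-0.7,"tz":0,"wx":0,"wy":0,"wz":0,"claw":0}
    - {"tx":0.65,"ty":-0.7,"tz":0,"wx":0,"wy":0,"wz":0,"claw":0}
    - {"tx":0.65,"ty":-0.7,"tz":0,"wx":0,"wy":0,"wz":0,"claw":0}
    - {"tx":0.65,"ty":-0.7,"tz":0,"wx":0,"wy":0,"wz":0,"claw":0}
    - {"tx":0.65,"ty":-0.7,"tz":0,"wx":0,"wy":0,"wz":0,"claw":0}
    - {"tx":0.65,"ty":-0.7,"tz":0,"wx":0,"wy":0,"wz":0,"claw":0}
    - {"tx":0.65,"ty":-0.7,"tz":0,"wx":0,"wy":0,"wz":0,"claw":0}
    - {"tx":0.65,"ty":-0.7,"tz":0,"wx":0,"wy":0,"wz":0,"claw":0}
    - {"tx":0.65,"ty":-0.7,"tz":0,"wx":0,"wy":0,"wz":0,"claw":0}

```text
clock: 2.75
eef_pos: [489.9, -42.9, 381.1]
tool_rot: [3.141, 0.001, 0.247]
force: [-0.5, -0.4, 0.8]
width: 85.9
gripper_force: 0.0
```

```bash
python3 look.py w1.png
```

```text
2.75 [489.8891977  -42.92816517 381.08064231] [3.14078128e+00 9.96555299e-04 2.47199520e-01] [-0.45718342 -0.40956056  0.75076343] [ 0.22  0.26 -0.25  1.71  0.07  1.18 -1.37]
[[0.001, -0.964, -0.267, 67.766], [1.0, 0.001, -0.001, -0.441], [0.001, -0.267, 0.964, -143.354], [0.0, 0.0, 0.0, 1.0]]
campos [555.59694755 -25.77131456 524.36668681]
cap_grip 0.88 [189.  73.  61.  61.] [575. 186.  32.] [[537.0, 156.0, 10.0], [610.0, 228.0, 67.0]]
 wing top 67.17609049626842 665 [573.55759982 193.29901057  65.59578612] (572.8944091796875, 193.86508178710938) (69.52903747558594, 18.30666160583496) 49.21508026123047 yaw 0.861313944707383
 hist (array([0, 0, 0, 0, 0, 0, 0, 0, 0, 0, 0, 0, 0, 0, 0, 0, 0, 0]), array([120, 125, 130, 135, 140, 145, 150, 155, 160, 165, 170, 175, 180,
       185, 190, 195, 200, 205, 210]))
cap_grip 0.69 [264. 192.  27.  29.] [415.  44.  17.] [[391.0, 25.0, 1.0], [431.0, 64.0, 37.0]]
 wing top 36.701420505179925 136 [411.31430838  45.09075918  35.30913524] (410.69207763671875, 45.159523010253906) (37.71194839477539, 9.812195777893066) 77.43128967285156 yaw 1.3550960668577
[... 426 characters left out ...]
958404541016) 7.22750997543335 yaw -3.013937302525397
 hist (array([   0,    0,   26,    0,    0,    0,    0,    1,  148, 1184,    7,
          3,    5,   60,  517,    1,    0,    0]), array([120, 125, 130, 135, 140, 145, 150, 155, 160, 165, 170, 175, 180,
       185, 190, 195, 200, 205, 210]))
chiller 0.56 [320.  96. 172. 170.] [587.  -5. 131.] [[484.0, -109.0, 127.0], [663.0, 93.0, 153.0]]
drip_tray 0.69 [453. 196. 120. 114.] [ 487. -279.    5.] [[400.0, -363.0, 2.0], [567.0, -194.0, 15.0]]
stopper_0 0.51 [380. 240.  16.  14.] [ 379. -174.   22.] [[368.0, -185.0, 2.0], [387.0, -165.0, 25.0]]
stopper_0 0.37 [312. 122.  46.  54.] [549. -13. 168.] [[524.0, -37.0, 134.0], [575.0, 14.0, 193.0]]
```

View pics/w1.png

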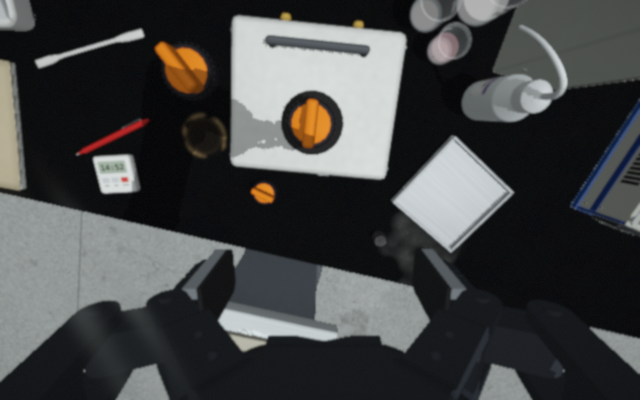

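The wrist view shows the cap on the chiller at (312, 122), with its wing nearly along the picture's columns. The tray is at (453, 195), and the large and small decoys are at (186, 70) and (263, 193). The wing's yaw is about 0.127. I'll go closer for a finer look.

Call:
jog_arm:
  plan:
    - {"tx":0.213,"ty":-0.053,"tz":0.3,"wx":0,"wy":0,"wz":0.076,"claw":0}
    - {"tx":0.213,"ty":-0.053,"tz":0.3,"wx":0,"wy":0,"wz":0.076,"claw":0}
    - {"tx":0.213,"ty":-0.053,"tz":0.3,"wx":0,"wy":0,"wz":0.076,"claw":0}
    - {"tx":0.213,"ty":-0.053,"tz":0.3,"wx":0,"wy":0,"wz":0.076,"claw":0}
    - {"tx":0.213,"ty":-0.053,"tz":0.3,"wx":0,"wy":0,"wz":0.076,"claw":0}

```text
clock: 3.5
eef_pos: [548.4, -10.7, 292.4]
tool_rot: [3.141, -0.001, 0.13]
force: [-1.0, 0.8, 0.3]
width: 85.5
gripper_force: 0.0
```

```bash
python3 look.py w2.png|grep -v hist; python3 - <<'E'
from h import *
s=ctrl.read_state();p=ctrl.get_image('wrist')
r=[r for r in ctrl.trace(p,'cap_grip')][0];m=r['pixels'];q=pts(p,m,s)
d=q[(q[:,2]>155)&(q[:,2]<172)]
c,rad=cv2.minEnclosingCircle(d[:,:2].astype(np.float32));print(r['extent'],'disc',c,rad,np.median(d[:,2]))
t=q[q[:,2]>188];print('wing',cv2.minAreaRect(t[:,:2].astype(np.float32)),np.median(t[:,2]))
E
```

```text
3.5 [548.371687   -10.65842204 292.35054893] [ 3.14093548e+00 -7.27796818e-04  1.29725941e-01] [-1.00214887  0.81230059  0.26745505] [ 0.13  0.42 -0.23  1.72  0.11  1.01 -1.59]
[[0.001, -0.964, -0.267, 67.711], [1.0, 0.001, -0.0, -0.503], [0.001, -0.267, 0.964, -143.353], [0.0, 0.0, 0.0, 1.0]]
campos [615.33322771  -1.32025923 435.7523998 ]
cap_grip 0.88 [276. 256.  32.  21.] [415.  43.  19.] [[392.0, 24.0, 6.0], [427.0, 63.0, 37.0]]
 wing top 36.88698632895919 167 [412.23544611  45.8479067   35.41114522] (411.3274841308594, 45.73710632324219) (37.559513092041016, 9.548612594604492) 77.4468765258789 yaw 1.348569016461994
       185, 190, 195, 200, 205, 210]))
cap_grip 0.78 [325. 197.  59.  66.] [551. -11. 168.] [[525.0, -37.0, 157.0], [575.0, 14.0, 193.0]]
 wing top 193.1970407851477 825 [550.23648629 -12.0147055  192.02580069] (549.45654296875, -12.10966682434082) (49.31837844848633, 12.203594207763672) 7.669979572296143 yaw -3.0096122262549
         12,   13,   70,  790,    0,    0,    0]), array([120, 125, 130, 135, 140, 145, 150, 155, 160, 165, 170, 175, 180,
       185, 190, 195
[... 189 characters left out ...]
573.7937622070312, 193.71633911132812) (69.81865692138672, 17.579824447631836) 49.81541061401367 yaw 0.8689130664240118
       185, 190, 195, 200, 205, 210]))
chiller 0.6 [324. 150. 216. 193.] [592.  -4. 131.] [[487.0, -107.0, 128.0], [666.0, 93.0, 153.0]]
drip_tray 0.9 [495. 230. 145. 127.] [ 488. -280.    5.] [[402.0, -365.0, 3.0], [569.0, -194.0, 15.0]]
drip_tray 0.57 [324. 150. 214. 195.] [591.  -5. 131.] [[485.0, -109.0, 67.0], [667.0, 94.0, 153.0]]
stopper_0 0.71 [409. 290.  16.  15.] [ 379. -169.   19.] [[367.0, -178.0, 1.0], [546.0, -54.0, 309.0]]
[171.6, 132.0, 77.6, 66.2] disc (0.0, 0.0) 0.0 nan
wing ((0.0, 0.0), (0.0, 0.0), 0.0) nan
  return _methods._mean(a, axis=axis, dtype=dtype,
  ret = ret.dtype.type(ret / rcount)
```

View pics/w2.png

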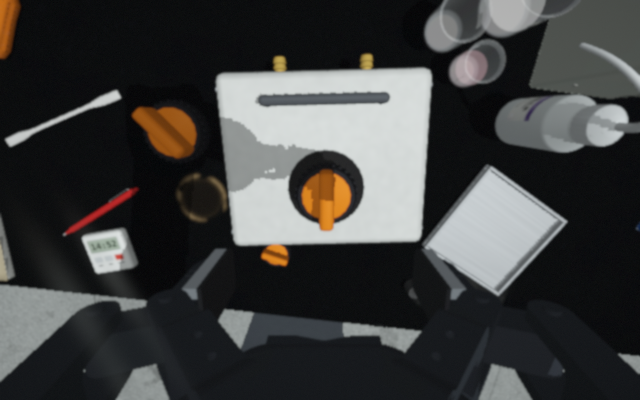

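The closer view has the cap at (325, 190) with the wing along the column direction. Its centre is about (549, -12) at yaw 0.13, and the wing top is at z≈192, which agrees with locked. I'll go down and close.

Call:
jog_arm:
  plan:
    - {"tx":0.001,"ty":0.005,"tz":0.3,"wx":0,"wy":0,"wz":0,"claw":0}
    - {"tx":0.001,"ty":0.005,"tz":0.3,"wx":0,"wy":0,"wz":0,"claw":0}
    - {"tx":0.001,"ty":0.005,"tz":0.35,"wx":0,"wy":0,"wz":0,"claw":0}
    - {"tx":0.001,"ty":0.005,"tz":0.39,"wx":0,"wy":0,"wz":0,"claw":0}
    - {"tx":0.001,"ty":0.005,"tz":0.405,"wx":0,"wy":0,"wz":0,"claw":0}
    - {"tx":0.001,"ty":0.005,"tz":0.405,"wx":0,"wy":0,"wz":0,"claw":0}
    - {"tx":0.001,"ty":0.005,"tz":0.405,"wx":0,"wy":0,"wz":0,"claw":0}

```text
clock: 4.55
eef_pos: [549.8, -11.3, 170.9]
tool_rot: [3.141, -0.002, 0.13]
force: [-0.1, -0.1, 0.3]
width: 85.9
gripper_force: 0.0
```

```bash
cat > st.py <<'E'
from h import *
for i in range(1):
    s=ctrl.read_state();c,n=np.cos(s['tool_rot'][2]),np.sin(s['tool_rot'][2]);f=s['force']
    print(s['clock'],'pos',s['eef_pos'].round(1),'rot',s['tool_rot'].round(4),'F',f.round(1),'Ftool',round(c*f[0]+n*f[1],1),round(n*f[0]-c*f[1],1),'T',s['torque'].round(2),'w',round(s['width'],1),round(s['gripper_force'],1),'q',s['qpos'].round(4)[[0,2,4,6]])
E
python3 st.py
```

```text
4.55 pos [549.8 -11.3 170.9] rot [ 3.1413e+00 -2.1000e-03  1.3030e-01] F [-0.1 -0.1  0.3] Ftool -0.1 0.1 T [-0.02 -0.   -0.05] w 85.9 0.0 q [ 0.1068 -0.2062  0.1667 -1.633 ]
```

Call:
jog_arm:
  plan:
    - {"tx":0,"ty":0.002,"tz":0,"wx":0,"wy":0,"wz":0,"claw":0.7}
    - {"tx":0,"ty":0.002,"tz":0,"wx":0,"wy":0,"wz":0,"claw":0.7}
    - {"tx":0,"ty":0.002,"tz":0,"wx":0,"wy":0,"wz":0,"claw":0.7}
    - {"tx":0,"ty":0.002,"tz":0,"wx":0,"wy":0,"wz":0,"claw":0.7}
    - {"tx":0,"ty":0.002,"tz":0,"wx":0,"wy":0,"wz":0,"claw":0.7}
    - {"tx":0,"ty":0.002,"tz":0,"wx":0,"wy":0,"wz":0,"claw":0.7}

```text
clock: 5.15
eef_pos: [549.0, -11.9, 169.8]
tool_rot: [-3.142, -0.0, 0.13]
force: [-0.3, 0.5, 0.2]
width: 25.3
gripper_force: 0.0
```

```bash
python3 st.py; python3 - <<'E'
from h import *
p=ctrl.get_image('wrist');cv2.imwrite('pics/w3.png',cv2.resize(p['img'][200:400,200:440,::-1],None,fx=3,fy=3,interpolation=cv2.INTER_CUBIC))
E
```

```text
5.15 pos [549.  -11.9 169.8] rot [-3.1416 -0.      0.1304] F [-0.3  0.5  0.2] Ftool -0.2 -0.5 T [-0.02 -0.03 -0.01] w 25.3 0.0 q [ 0.1078 -0.2061  0.1668 -1.632 ]
```

View pics/w3.png

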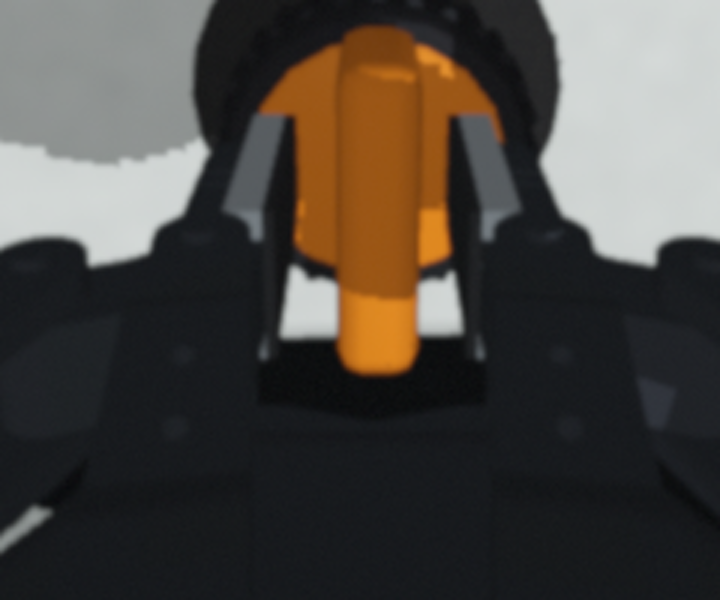

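The two pads' inner faces are at columns 293 and 450 of the crop and the wing's middle is at about 379, so the wing sits about 1 mm to the tool's +y side. I'll shift by that and close.

Call:
jog_arm:
  plan:
    - {"tx":0,"ty":0.003,"tz":0.005,"wx":0,"wy":0,"wz":0,"claw":0.7}
    - {"tx":0,"ty":0.003,"tz":0.005,"wx":0,"wy":0,"wz":0,"claw":0.8}
    - {"tx":0,"ty":0.003,"tz":0.005,"wx":0,"wy":0,"wz":0,"claw":0.84}
    - {"tx":0,"ty":0.003,"tz":0.005,"wx":0,"wy":0,"wz":0,"claw":0.87}
    - {"tx":0,"ty":0.003,"tz":0.005,"wx":0,"wy":0,"wz":0,"claw":1}
    - {"tx":0,"ty":0.003,"tz":0.005,"wx":0,"wy":0,"wz":0,"claw":1}
    - {"tx":0,"ty":0.003,"tz":0.005,"wx":0,"wy":0,"wz":0,"claw":1}

```text
clock: 5.9
eef_pos: [549.1, -12.9, 168.4]
tool_rot: [3.142, 0.0, 0.13]
force: [-0.3, -1.6, 0.9]
width: 11.8
gripper_force: 59.0
```

```bash
python3 st.py
```

```text
5.9 pos [549.1 -12.9 168.4] rot [3.1416 0.     0.1301] F [-0.3 -1.6  0.9] Ftool -0.5 1.6 T [-0.05  0.04 -0.12] w 11.8 59.0 q [ 0.1091 -0.2055  0.1675 -1.6312]
```

Call:
jog_arm:
  plan:
    - {"tx":0,"ty":0,"tz":0,"wx":0,"wy":0,"wz":-0.02,"claw":1}
    - {"tx":0,"ty":0,"tz":0,"wx":0,"wy":0,"wz":-0.04,"claw":1}
    - {"tx":0,"ty":0,"tz":0,"wx":0,"wy":0,"wz":-0.06,"claw":1}
    - {"tx":0,"ty":0,"tz":0,"wx":0,"wy":0,"wz":-0.06,"claw":1}
    - {"tx":0,"ty":0,"tz":0,"wx":0,"wy":0,"wz":-0.06,"claw":1}

```text
clock: 6.4
eef_pos: [549.1, -12.8, 168.3]
tool_rot: [-3.142, -0.0, 0.225]
force: [-0.7, 0.3, 1.9]
width: 11.6
gripper_force: 59.1
```

```bash
python3 st.py
```

```text
6.4 pos [549.1 -12.8 168.3] rot [-3.1415 -0.      0.2252] F [-0.7  0.3  1.9] Ftool -0.6 -0.5 T [0.04 0.17 0.03] w 11.6 59.1 q [ 0.1271 -0.233   0.1896 -1.5577]
```

Call:
jog_arm:
  plan:
    - {"tx":0,"ty":0,"tz":0,"wx":0,"wy":0,"wz":-0.02,"claw":1}
    - {"tx":0,"ty":0,"tz":0,"wx":0,"wy":0,"wz":-0.04,"claw":1}
    - {"tx":0,"ty":0,"tz":0,"wx":0,"wy":0,"wz":-0.06,"claw":1}
    - {"tx":0,"ty":0,"tz":0,"wx":0,"wy":0,"wz":-0.06,"claw":1}
    - {"tx":0,"ty":0,"tz":0,"wx":0,"wy":0,"wz":-0.06,"claw":1}

```text
clock: 6.9
eef_pos: [549.1, -12.7, 168.4]
tool_rot: [-3.142, -0.0, 0.319]
force: [-1.1, -0.2, 2.0]
width: 11.4
gripper_force: 59.1
```

```bash
python3 st.py
```

```text
6.9 pos [549.1 -12.7 168.4] rot [-3.1415e+00 -2.0000e-04  3.1940e-01] F [-1.1 -0.2  2. ] Ftool -1.1 -0.1 T [0.06 0.2  0.  ] w 11.4 59.1 q [ 0.1449 -0.2601  0.2113 -1.4845]
```

Call:
jog_arm:
  plan:
    - {"tx":0,"ty":0,"tz":0,"wx":0,"wy":0,"wz":-0.02,"claw":1}
    - {"tx":0,"ty":0,"tz":0,"wx":0,"wy":0,"wz":-0.04,"claw":1}
    - {"tx":0,"ty":0,"tz":0,"wx":0,"wy":0,"wz":-0.06,"claw":1}
    - {"tx":0,"ty":0,"tz":0,"wx":0,"wy":0,"wz":-0.06,"claw":1}

```text
clock: 7.3
eef_pos: [549.2, -12.7, 168.4]
tool_rot: [-3.141, -0.0, 0.415]
force: [-0.2, 0.1, 2.0]
width: 11.7
gripper_force: 59.2
```

```bash
python3 st.py; python3 - <<'E'
from h import *
p=ctrl.get_image('wrist');cv2.imwrite('pics/w4.png',cv2.resize(p['img'][200:400,200:440,::-1],None,fx=3,fy=3,interpolation=cv2.INTER_CUBIC))
E
```

```text
7.3 pos [549.2 -12.7 168.4] rot [-3.1415e+00 -3.0000e-04  4.1480e-01] F [-0.2  0.1  2. ] Ftool -0.2 -0.2 T [0.19 0.15 0.01] w 11.7 59.2 q [ 0.163  -0.2876  0.2332 -1.4103]
```

View pics/w4.png

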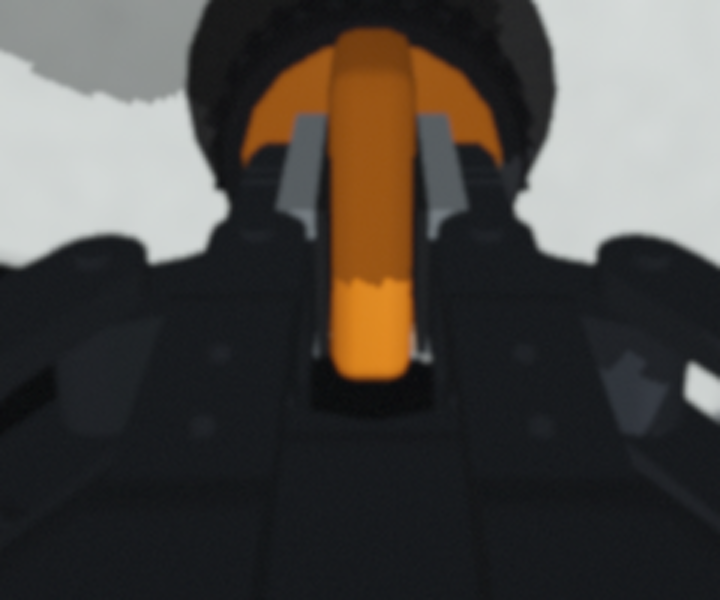

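The wing stays aligned between the pads, at columns 330–413 of the crop, so the cap is turning with the hand. Fz has not jumped yet, so the ramp has not begun.

Call:
jog_arm:
  plan:
    - {"tx":0,"ty":0,"tz":0,"wx":0,"wy":0,"wz":-0.02,"claw":1}
    - {"tx":0,"ty":0,"tz":0,"wx":0,"wy":0,"wz":-0.04,"claw":1}
    - {"tx":0,"ty":0,"tz":0,"wx":0,"wy":0,"wz":-0.05,"claw":1}
    - {"tx":0,"ty":0,"tz":0,"wx":0,"wy":0,"wz":-0.05,"claw":1}

```text
clock: 7.75
eef_pos: [549.2, -12.7, 168.4]
tool_rot: [-3.142, -0.0, 0.493]
force: [0.1, 0.9, 2.3]
width: 11.9
gripper_force: 59.2
```

```bash
python3 st.py
```

```text
7.75 pos [549.2 -12.7 168.4] rot [-3.1416e+00 -3.0000e-04  4.9250e-01] F [0.1 0.9 2.3] Ftool 0.5 -0.8 T [ 0.19  0.12 -0.06] w 11.9 59.2 q [ 0.1775 -0.3097  0.251  -1.3496]
```

Call:
jog_arm:
  plan:
    - {"tx":0,"ty":0,"tz":0,"wx":0,"wy":0,"wz":-0.02,"claw":1}
    - {"tx":0,"ty":0,"tz":0,"wx":0,"wy":0,"wz":-0.04,"claw":1}
    - {"tx":0,"ty":0,"tz":0,"wx":0,"wy":0,"wz":-0.04,"claw":1}

```text
clock: 8.05
eef_pos: [549.2, -12.8, 168.3]
tool_rot: [3.142, -0.0, 0.556]
force: [-0.4, -0.3, 2.9]
width: 11.7
gripper_force: 59.2
```

```bash
python3 st.py
```

```text
8.05 pos [549.2 -12.8 168.3] rot [ 3.1415e+00 -2.0000e-04  5.5620e-01] F [-0.4 -0.3  2.9] Ftool -0.5 0.1 T [0.2  0.07 0.06] w 11.7 59.2 q [ 0.1893 -0.3278  0.2656 -1.3   ]
```

Call:
jog_arm:
  plan:
    - {"tx":0,"ty":0,"tz":0,"wx":0,"wy":0,"wz":-0.02,"claw":1}
    - {"tx":0,"ty":0,"tz":0,"wx":0,"wy":0,"wz":-0.03,"claw":1}
    - {"tx":0,"ty":0,"tz":0,"wx":0,"wy":0,"wz":-0.03,"claw":1}

```text
clock: 8.35
eef_pos: [549.1, -12.8, 168.3]
tool_rot: [3.142, -0.0, 0.602]
force: [0.2, 1.0, 2.0]
width: 11.9
gripper_force: 59.2
```

```bash
python3 st.py
```

```text
8.35 pos [549.1 -12.8 168.3] rot [ 3.1416e+00 -2.0000e-04  6.0240e-01] F [0.2 1.  2. ] Ftool 0.8 -0.7 T [ 0.23  0.04 -0.06] w 11.9 59.2 q [ 0.198  -0.341   0.276  -1.2638]
```

Call:
jog_arm:
  plan:
    - {"tx":0,"ty":0,"tz":0,"wx":0,"wy":0,"wz":-0.02,"claw":1}
    - {"tx":0,"ty":0,"tz":0,"wx":0,"wy":0,"wz":-0.03,"claw":1}
    - {"tx":0,"ty":0,"tz":0,"wx":0,"wy":0,"wz":-0.03,"claw":1}

```text
clock: 8.65
eef_pos: [549.2, -12.9, 168.4]
tool_rot: [3.141, -0.0, 0.649]
force: [0.2, 0.2, 2.2]
width: 11.9
gripper_force: 59.2
```

```bash
python3 st.py
```

```text
8.65 pos [549.2 -12.9 168.4] rot [ 3.1413e+00 -1.0000e-04  6.4950e-01] F [0.2 0.2 2.2] Ftool 0.3 -0.0 T [ 0.09  0.01 -0.09] w 11.9 59.2 q [ 0.2067 -0.3543  0.2869 -1.2269]
```

Call:
jog_arm:
  plan:
    - {"tx":0,"ty":0,"tz":0,"wx":0,"wy":0,"wz":-0.02,"claw":1}
    - {"tx":0,"ty":0,"tz":0,"wx":0,"wy":0,"wz":-0.03,"claw":1}
    - {"tx":0,"ty":0,"tz":0,"wx":0,"wy":0,"wz":-0.03,"claw":1}

```text
clock: 8.95
eef_pos: [549.4, -13.0, 168.5]
tool_rot: [3.141, -0.0, 0.697]
force: [-0.0, -0.7, 3.5]
width: 12.0
gripper_force: 59.4
```

```bash
python3 st.py
```

```text
8.95 pos [549.4 -13.  168.5] rot [ 3.141e+00 -3.000e-04  6.966e-01] F [-0.  -0.7  3.5] Ftool -0.5 0.5 T [-0.11 -0.03 -0.05] w 12.0 59.4 q [ 0.2155 -0.3676  0.2976 -1.19  ]
```

Call:
jog_arm:
  plan:
    - {"tx":0,"ty":0,"tz":0,"wx":0,"wy":0,"wz":-0.02,"claw":1}
    - {"tx":0,"ty":0,"tz":0,"wx":0,"wy":0,"wz":-0.03,"claw":1}
    - {"tx":0,"ty":0,"tz":0,"wx":0,"wy":0,"wz":-0.03,"claw":1}

```text
clock: 9.25
eef_pos: [549.4, -13.0, 168.6]
tool_rot: [3.141, -0.0, 0.745]
force: [0.7, -0.6, 5.7]
width: 11.8
gripper_force: 59.6
```

```bash
python3 st.py
```

```text
9.25 pos [549.4 -13.  168.6] rot [ 3.1409e+00 -3.0000e-04  7.4460e-01] F [ 0.7 -0.6  5.7] Ftool 0.1 0.9 T [-0.15  0.01  0.02] w 11.8 59.6 q [ 0.2242 -0.3813  0.3084 -1.1524]
```

Call:
jog_arm:
  plan:
    - {"tx":0,"ty":0,"tz":0,"wx":0,"wy":0,"wz":-0.02,"claw":1}
    - {"tx":0,"ty":0,"tz":0,"wx":0,"wy":0,"wz":-0.03,"claw":1}
    - {"tx":0,"ty":0,"tz":0,"wx":0,"wy":0,"wz":-0.03,"claw":1}

```text
clock: 9.55
eef_pos: [549.4, -13.0, 168.8]
tool_rot: [3.141, -0.0, 0.792]
force: [0.2, -0.7, 6.1]
width: 11.8
gripper_force: 59.8
```

```bash
python3 st.py
```

```text
9.55 pos [549.4 -13.  168.8] rot [ 3.1407e+00 -4.0000e-04  7.9180e-01] F [ 0.2 -0.7  6.1] Ftool -0.3 0.6 T [-0.18  0.06 -0.01] w 11.8 59.8 q [ 0.2329 -0.3948  0.3189 -1.1154]
```

Call:
jog_arm:
  plan:
    - {"tx":0,"ty":0,"tz":-0.001,"wx":0,"wy":0,"wz":-0.02,"claw":1}
    - {"tx":0,"ty":0,"tz":-0.003,"wx":0,"wy":0,"wz":-0.04,"claw":1}
    - {"tx":0,"ty":0,"tz":-0.003,"wx":0,"wy":0,"wz":-0.05,"claw":1}
    - {"tx":0,"ty":0,"tz":-0.003,"wx":0,"wy":0,"wz":-0.05,"claw":1}

```text
clock: 9.95
eef_pos: [549.4, -13.0, 169.4]
tool_rot: [3.141, -0.0, 0.869]
force: [1.3, -1.2, 5.1]
width: 12.0
gripper_force: 59.6
```

```bash
python3 st.py
```

```text
9.95 pos [549.4 -13.  169.4] rot [ 3.1411e+00 -3.0000e-04  8.6930e-01] F [ 1.3 -1.2  5.1] Ftool -0.1 1.7 T [-0.3  -0.15 -0.01] w 12.0 59.6 q [ 0.2476 -0.4175  0.3355 -1.0538]
```

Call:
jog_arm:
  plan:
    - {"tx":0,"ty":0,"tz":0,"wx":0,"wy":0,"wz":-0.01,"claw":1}
    - {"tx":0,"ty":0,"tz":-0.001,"wx":0,"wy":0,"wz":-0.02,"claw":1}
    - {"tx":0,"ty":0,"tz":-0.001,"wx":0,"wy":0,"wz":-0.02,"claw":1}

```text
clock: 10.25
eef_pos: [549.3, -12.9, 169.7]
tool_rot: [3.141, -0.0, 0.901]
force: [0.4, -1.0, 4.7]
width: 12.2
gripper_force: 59.6
```

```bash
python3 st.py
```

```text
10.25 pos [549.3 -12.9 169.7] rot [ 3.1412e+00 -2.0000e-04  9.0060e-01] F [ 0.4 -1.   4.7] Ftool -0.6 0.9 T [-0.26 -0.17  0.02] w 12.2 59.6 q [ 0.2532 -0.4265  0.342  -1.029 ]
```

Call:
jog_arm:
  plan:
    - {"tx":0,"ty":0,"tz":0,"wx":0,"wy":0,"wz":-0.01,"claw":1}
    - {"tx":0,"ty":0,"tz":0,"wx":0,"wy":0,"wz":-0.01,"claw":1}

```text
clock: 10.45
eef_pos: [549.3, -12.8, 169.7]
tool_rot: [3.141, -0.0, 0.916]
force: [1.1, -1.2, 5.8]
width: 11.6
gripper_force: 59.6
```

```bash
python3 st.py
```

```text
10.45 pos [549.3 -12.8 169.7] rot [ 3.1412e+00 -2.0000e-04  9.1640e-01] F [ 1.1 -1.2  5.8] Ftool -0.3 1.6 T [-0.29 -0.17 -0.04] w 11.6 59.6 q [ 0.256  -0.431   0.3454 -1.0166]
```

Call:
jog_arm:
  plan:
    - {"tx":0,"ty":0,"tz":-0.001,"wx":0,"wy":0,"wz":-0.01,"claw":1}
    - {"tx":0,"ty":0,"tz":-0.001,"wx":0,"wy":0,"wz":-0.01,"claw":1}

```text
clock: 10.65
eef_pos: [549.2, -12.8, 169.9]
tool_rot: [3.141, -0.0, 0.932]
force: [1.2, -0.3, 4.6]
width: 11.9
gripper_force: 59.6
```

```bash
python3 st.py
```

```text
10.65 pos [549.2 -12.8 169.9] rot [ 3.1413e+00 -2.0000e-04  9.3200e-01] F [ 1.2 -0.3  4.6] Ftool 0.5 1.1 T [-0.22 -0.19 -0.06] w 11.9 59.6 q [ 0.2589 -0.4356  0.3486 -1.0041]
```

Call:
jog_arm:
  plan:
    - {"tx":0,"ty":0,"tz":0,"wx":0,"wy":0,"wz":-0.01,"claw":1}
    - {"tx":0,"ty":0,"tz":0,"wx":0,"wy":0,"wz":-0.01,"claw":1}

```text
clock: 10.85
eef_pos: [549.2, -12.8, 170.0]
tool_rot: [3.141, -0.0, 0.948]
force: [0.9, -1.1, 5.6]
width: 11.9
gripper_force: 59.6
```

```bash
python3 st.py
```

```text
10.85 pos [549.2 -12.8 170. ] rot [ 3.1413e+00 -2.0000e-04  9.4760e-01] F [ 0.9 -1.1  5.6] Ftool -0.3 1.4 T [-0.24 -0.11 -0.06] w 11.9 59.6 q [ 0.2617 -0.4401  0.352  -0.9918]
```

Call:
jog_arm:
  plan:
    - {"tx":0,"ty":0,"tz":-0.001,"wx":0,"wy":0,"wz":-0.005,"claw":1}
    - {"tx":0,"ty":0,"tz":-0.001,"wx":0,"wy":0,"wz":-0.005,"claw":1}

```text
clock: 11.05
eef_pos: [549.2, -12.7, 170.2]
tool_rot: [3.141, -0.0, 0.955]
force: [1.5, -0.5, 5.2]
width: 12.0
gripper_force: 59.5
```

```bash
python3 st.py
```

```text
11.05 pos [549.2 -12.7 170.2] rot [ 3.1414e+00 -2.0000e-04  9.5520e-01] F [ 1.5 -0.5  5.2] Ftool 0.5 1.5 T [-0.26 -0.26 -0.04] w 12.0 59.5 q [ 0.2633 -0.4424  0.3534 -0.9856]
```

Call:
jog_arm:
  plan:
    - {"tx":0,"ty":0,"tz":0,"wx":0,"wy":0,"wz":-0.005,"claw":1}
    - {"tx":0,"ty":0,"tz":0,"wx":0,"wy":0,"wz":-0.005,"claw":1}

```text
clock: 11.25
eef_pos: [549.2, -12.8, 170.2]
tool_rot: [3.141, -0.0, 0.963]
force: [1.2, -0.3, 4.5]
width: 11.8
gripper_force: 59.7
```

```bash
python3 st.py
```

```text
11.25 pos [549.2 -12.8 170.2] rot [ 3.1414e+00 -1.0000e-04  9.6320e-01] F [ 1.2 -0.3  4.5] Ftool 0.4 1.1 T [-0.24 -0.18 -0.01] w 11.8 59.7 q [ 0.2647 -0.4447  0.3551 -0.9792]
```

Call:
jog_arm:
  plan:
    - {"tx":0,"ty":0,"tz":0,"wx":0,"wy":0,"wz":-0.005,"claw":1}
    - {"tx":0,"ty":0,"tz":0,"wx":0,"wy":0,"wz":-0.005,"claw":1}

```text
clock: 11.45
eef_pos: [549.2, -12.7, 170.2]
tool_rot: [3.141, -0.0, 0.971]
force: [1.0, -0.4, 6.2]
width: 11.9
gripper_force: 59.7
```

```bash
python3 st.py
```

```text
11.45 pos [549.2 -12.7 170.2] rot [ 3.1415e+00 -2.0000e-04  9.7100e-01] F [ 1.  -0.4  6.2] Ftool 0.3 1.0 T [-0.19 -0.18 -0.03] w 11.9 59.7 q [ 0.2661 -0.447   0.3568 -0.9731]
```

Call:
jog_arm:
  plan:
    - {"tx":0,"ty":0,"tz":0,"wx":0,"wy":0,"wz":-0.005,"claw":1}
    - {"tx":0,"ty":0,"tz":0,"wx":0,"wy":0,"wz":-0.005,"claw":1}

```text
clock: 11.65
eef_pos: [549.1, -12.7, 170.3]
tool_rot: [3.141, -0.0, 0.979]
force: [0.6, -1.2, 6.3]
width: 12.1
gripper_force: 59.7
```

```bash
python3 st.py
```

```text
11.65 pos [549.1 -12.7 170.3] rot [ 3.1415e+00 -1.0000e-04  9.7890e-01] F [ 0.6 -1.2  6.3] Ftool -0.7 1.2 T [-0.2  -0.14 -0.05] w 12.1 59.7 q [ 0.2675 -0.4492  0.3585 -0.9669]
```

Call:
jog_arm:
  plan:
    - {"tx":0,"ty":0,"tz":0,"wx":0,"wy":0,"wz":-0.005,"claw":1}
    - {"tx":0,"ty":0,"tz":0,"wx":0,"wy":0,"wz":-0.005,"claw":1}

```text
clock: 11.85
eef_pos: [549.1, -12.7, 170.3]
tool_rot: [3.141, -0.0, 0.987]
force: [1.1, -0.5, 6.7]
width: 12.0
gripper_force: 59.7
```

```bash
python3 st.py
```

```text
11.85 pos [549.1 -12.7 170.3] rot [ 3.1415e+00 -2.0000e-04  9.8660e-01] F [ 1.1 -0.5  6.7] Ftool 0.2 1.1 T [-0.25 -0.12 -0.12] w 12.0 59.7 q [ 0.2689 -0.4515  0.3601 -0.9607]
```

Call:
jog_arm:
  plan:
    - {"tx":0,"ty":0,"tz":0,"wx":0,"wy":0,"wz":-0.005,"claw":1}
    - {"tx":0,"ty":0,"tz":0,"wx":0,"wy":0,"wz":-0.005,"claw":1}

```text
clock: 12.05
eef_pos: [549.0, -12.7, 170.3]
tool_rot: [3.142, -0.0, 0.995]
force: [0.7, -0.7, 7.5]
width: 11.9
gripper_force: 59.8
```

```bash
python3 st.py
```

```text
12.05 pos [549.  -12.7 170.3] rot [ 3.1416e+00 -1.0000e-04  9.9460e-01] F [ 0.7 -0.7  7.5] Ftool -0.3 1.0 T [-0.2  -0.12 -0.06] w 11.9 59.8 q [ 0.2703 -0.4537  0.3618 -0.9545]
```

Call:
jog_arm:
  plan:
    - {"tx":0,"ty":0,"tz":-0.001,"wx":0,"wy":0,"wz":-0.005,"claw":1}
    - {"tx":0,"ty":0,"tz":-0.001,"wx":0,"wy":0,"wz":-0.005,"claw":1}

```text
clock: 12.25
eef_pos: [549.0, -12.6, 170.5]
tool_rot: [-3.141, -0.0, 1.002]
force: [0.8, -0.8, 6.1]
width: 12.3
gripper_force: 59.7
```

```bash
python3 st.py
```

```text
12.25 pos [549.  -12.6 170.5] rot [-3.1413e+00 -1.0000e-04  1.0024e+00] F [ 0.8 -0.8  6.1] Ftool -0.2 1.1 T [-0.13 -0.07 -0.05] w 12.3 59.7 q [ 0.2719 -0.4562  0.3632 -0.9481]
```

Call:
jog_arm:
  plan:
    - {"tx":0,"ty":0,"tz":0,"wx":0,"wy":0,"wz":-0.005,"claw":1}
    - {"tx":0,"ty":0,"tz":0,"wx":0,"wy":0,"wz":-0.005,"claw":1}

```text
clock: 12.45
eef_pos: [548.9, -12.6, 170.5]
tool_rot: [-3.141, 0.0, 1.01]
force: [0.3, -1.6, 6.1]
width: 11.5
gripper_force: 59.8
```

```bash
python3 st.py
```

```text
12.45 pos [548.9 -12.6 170.5] rot [-3.1412  0.      1.0102] F [ 0.3 -1.6  6.1] Ftool -1.1 1.1 T [-0.11 -0.05 -0.08] w 11.5 59.8 q [ 0.2733 -0.4584  0.3648 -0.9419]
```

Call:
jog_arm:
  plan:
    - {"tx":0,"ty":0,"tz":0,"wx":0,"wy":0,"wz":-0.005,"claw":1}
    - {"tx":0,"ty":0,"tz":0,"wx":0,"wy":0,"wz":-0.005,"claw":1}

```text
clock: 12.65
eef_pos: [548.8, -12.5, 170.5]
tool_rot: [-3.141, -0.0, 1.018]
force: [0.1, 0.3, 5.6]
width: 12.0
gripper_force: 59.8
```

```bash
python3 st.py
```

```text
12.65 pos [548.8 -12.5 170.5] rot [-3.1411 -0.      1.0181] F [0.1 0.3 5.6] Ftool 0.3 -0.0 T [-0.13  0.01 -0.07] w 12.0 59.8 q [ 0.2746 -0.4607  0.3664 -0.9358]
```

Call:
jog_arm:
  plan:
    - {"tx":0,"ty":0,"tz":0,"wx":0,"wy":0,"wz":-0.005,"claw":1}
    - {"tx":0,"ty":0,"tz":0,"wx":0,"wy":0,"wz":-0.005,"claw":1}

```text
clock: 12.85
eef_pos: [548.7, -12.5, 170.5]
tool_rot: [-3.141, 0.0, 1.026]
force: [0.7, -0.4, 6.5]
width: 11.8
gripper_force: 59.8
```

```bash
python3 st.py
```

```text
12.85 pos [548.7 -12.5 170.5] rot [-3.1408e+00  2.0000e-04  1.0259e+00] F [ 0.7 -0.4  6.5] Ftool 0.0 0.8 T [-0.11  0.03 -0.06] w 11.8 59.8 q [ 0.276  -0.463   0.3681 -0.9295]
```

Call:
jog_arm:
  plan:
    - {"tx":0,"ty":0,"tz":0,"wx":0,"wy":0,"wz":-0.005,"claw":1}
    - {"tx":0,"ty":0,"tz":0,"wx":0,"wy":0,"wz":-0.005,"claw":1}

```text
clock: 13.05
eef_pos: [548.6, -12.5, 170.5]
tool_rot: [-3.141, 0.0, 1.034]
force: [-0.6, -0.9, 6.3]
width: 11.7
gripper_force: 59.8
```

```bash
python3 st.py
```

```text
13.05 pos [548.6 -12.5 170.5] rot [-3.1406e+00  2.0000e-04  1.0336e+00] F [-0.6 -0.9  6.3] Ftool -1.1 -0.1 T [-0.03  0.05 -0.1 ] w 11.7 59.8 q [ 0.2774 -0.4652  0.3696 -0.9235]
```

Call:
jog_arm:
  plan:
    - {"tx":0,"ty":0,"tz":0,"wx":0,"wy":0,"wz":-0.005,"claw":1}
    - {"tx":0,"ty":0,"tz":0,"wx":0,"wy":0,"wz":-0.005,"claw":1}

```text
clock: 13.25
eef_pos: [548.5, -12.4, 170.5]
tool_rot: [-3.14, 0.0, 1.041]
force: [-0.2, 0.2, 6.3]
width: 11.7
gripper_force: 59.9
```

```bash
python3 st.py
```

```text
13.25 pos [548.5 -12.4 170.5] rot [-3.1404e+00  2.0000e-04  1.0413e+00] F [-0.2  0.2  6.3] Ftool 0.1 -0.2 T [ 0.02  0.1  -0.18] w 11.7 59.9 q [ 0.2788 -0.4674  0.3712 -0.9173]
```

Turning has begun to meet resistance: torque is −0.18 N m and the hand is drifting sideways. That happens about 0.3 rad after the ramp began, so this is the stop. I'll let go and leave the cap to vent.

Call:
jog_arm:
  plan:
    - {"tx":0,"ty":0,"tz":0,"wx":0,"wy":0,"wz":0,"claw":0.7}
    - {"tx":0,"ty":0,"tz":0,"wx":0,"wy":0,"wz":0,"claw":0.7}
    - {"tx":0,"ty":0,"tz":0,"wx":0,"wy":0,"wz":0,"claw":0.7}
    - {"tx":0,"ty":0,"tz":0,"wx":0,"wy":0,"wz":0,"claw":0.7}
    - {"tx":0,"ty":0,"tz":0,"wx":0,"wy":0,"wz":0,"claw":0.7}
    - {"tx":0,"ty":0,"tz":0,"wx":0,"wy":0,"wz":0,"claw":0.7}

```text
clock: 13.85
eef_pos: [549.0, -12.8, 170.4]
tool_rot: [-3.141, 0.0, 1.041]
force: [0.4, -0.2, -0.5]
width: 25.4
gripper_force: 0.0
```

```bash
python3 st.py; python3 - <<'E'
from h import *
s=ctrl.read_state();p=ctrl.get_image('wrist')
cv2.imwrite('pics/w5.png',cv2.resize(p['img'][200:400,200:440,::-1],None,fx=3,fy=3,interpolation=cv2.INTER_CUBIC))
h=cv2.cvtColor(p['img'],cv2.COLOR_RGB2HSV);o=(h[...,0]<22)&(h[...,1]>140)
q=pts(p,o,s);q=q[np.linalg.norm(q[:,:2]-[549,-12.5],axis=1)<40]
w=q[q[:,2]>184];print(len(w),np.median(w[:,2]),np.percentile(w[:,2],[50,75,95]),cv2.minAreaRect(w[:,:2].astype(np.float32)))
e,v=np.linalg.eigh(np.cov(w[:,:2].T));print('yaw',np.arctan2(v[1,1],v[0,1]))
f=q[(q[:,2]>155)&(q[:,2]<178)];print('flat',len(f),np.median(f[:,2]))
E
```

```text
13.85 pos [549.  -12.8 170.4] rot [-3.1415e+00  1.0000e-04  1.0414e+00] F [ 0.4 -0.2 -0.5] Ftool 0.1 0.5 T [-0.04 -0.   -0.03] w 25.4 0.0 q [ 0.2789 -0.4669  0.372  -0.9172]
2927 194.69738708330163 [194.69738708 195.24688115 195.93316859] ((547.6243896484375, -11.379049301147461), (49.895023345947266, 25.959842681884766), 74.17041015625)
yaw 1.0324961498849259
flat 2065 170.63807725874074
```

View pics/w5.png

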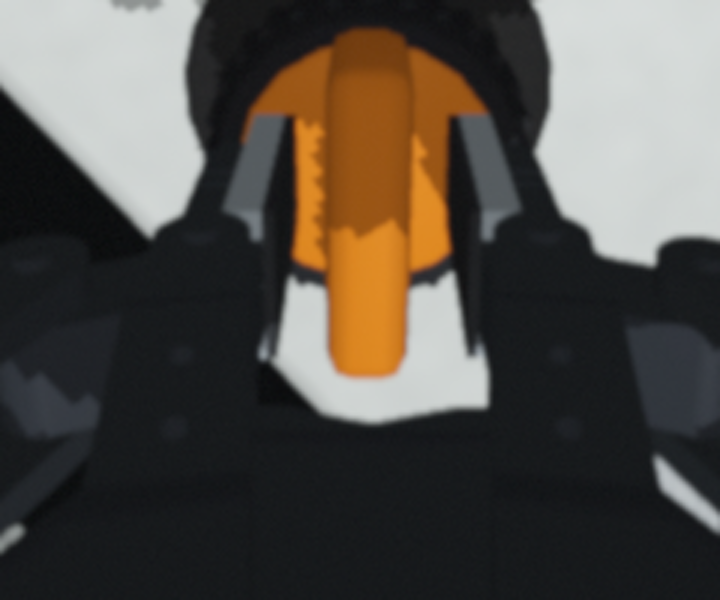

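The wing now has its top at 194.7 against 192.0 locked, so it has risen by about 2.7 mm. Its middle is at column 370, centred between the pads (293 and 450). I'll keep waiting.

Call:
jog_arm:
  plan:
    - {"tx":0,"ty":0,"tz":0,"wx":0,"wy":0,"wz":0,"claw":0.7}
    - {"tx":0,"ty":0,"tz":0,"wx":0,"wy":0,"wz":0,"claw":0.7}
    - {"tx":0,"ty":0,"tz":0,"wx":0,"wy":0,"wz":0,"claw":0.7}
    - {"tx":0,"ty":0,"tz":0,"wx":0,"wy":0,"wz":0,"claw":0.7}
    - {"tx":0,"ty":0,"tz":0,"wx":0,"wy":0,"wz":0,"claw":0.7}
    - {"tx":0,"ty":0,"tz":0,"wx":0,"wy":0,"wz":0,"claw":0.7}
    - {"tx":0,"ty":0,"tz":0,"wx":0,"wy":0,"wz":0,"claw":0.7}
    - {"tx":0,"ty":0,"tz":0,"wx":0,"wy":0,"wz":0,"claw":0.7}
    - {"tx":0,"ty":0,"tz":0,"wx":0,"wy":0,"wz":0,"claw":0.7}
    - {"tx":0,"ty":0,"tz":0,"wx":0,"wy":0,"wz":0,"claw":0.7}
    - {"tx":0,"ty":0,"tz":0,"wx":0,"wy":0,"wz":0,"claw":0.7}
    - {"tx":0,"ty":0,"tz":0,"wx":0,"wy":0,"wz":0,"claw":0.7}

```text
clock: 15.1
eef_pos: [549.1, -12.8, 170.4]
tool_rot: [3.142, -0.0, 1.041]
force: [-0.1, -0.2, -0.1]
width: 25.5
gripper_force: 0.0
```

Call:
jog_arm:
  plan:
    - {"tx":0,"ty":0,"tz":0,"wx":0,"wy":0,"wz":0,"claw":0.7}
    - {"tx":0,"ty":0,"tz":0,"wx":0,"wy":0,"wz":0,"claw":0.7}
    - {"tx":0,"ty":0,"tz":0,"wx":0,"wy":0,"wz":0,"claw":0.7}
    - {"tx":0,"ty":0,"tz":0,"wx":0,"wy":0,"wz":0,"claw":0.7}
    - {"tx":0,"ty":0,"tz":0,"wx":0,"wy":0,"wz":0,"claw":0.7}
    - {"tx":0,"ty":0,"tz":0,"wx":0,"wy":0,"wz":0,"claw":0.8}
    - {"tx":0,"ty":0,"tz":0,"wx":0,"wy":0,"wz":0,"claw":0.84}
    - {"tx":0,"ty":0,"tz":0,"wx":0,"wy":0,"wz":0,"claw":0.87}
    - {"tx":0,"ty":0,"tz":0,"wx":0,"wy":0,"wz":0,"claw":1}
    - {"tx":0,"ty":0,"tz":0,"wx":0,"wy":0,"wz":0,"claw":1}
    - {"tx":0,"ty":0,"tz":0,"wx":0,"wy":0,"wz":0,"claw":1}

```text
clock: 16.2
eef_pos: [548.7, -12.6, 170.5]
tool_rot: [-3.141, 0.0, 1.041]
force: [-3.4, 2.1, 2.7]
width: 12.2
gripper_force: 59.0
```

```bash
python3 st.py
```

```text
16.2 pos [548.7 -12.6 170.5] rot [-3.1409e+00  2.0000e-04  1.0415e+00] F [-3.4  2.1  2.7] Ftool 0.1 -4.0 T [ 0.28  0.65 -0.18] w 12.2 59.0 q [ 0.2788 -0.4673  0.3715 -0.9173]
```

Call:
jog_arm:
  plan:
    - {"tx":0,"ty":-0.0015,"tz":0,"wx":0,"wy":0,"wz":0,"claw":1}
    - {"tx":0,"ty":-0.0015,"tz":0.004,"wx":0,"wy":0,"wz":0,"claw":1}
    - {"tx":0,"ty":-0.0015,"tz":0.008,"wx":0,"wy":0,"wz":0,"claw":1}
    - {"tx":0,"ty":-0.0015,"tz":0.012,"wx":0,"wy":0,"wz":0,"claw":1}
    - {"tx":0,"ty":-0.0015,"tz":0.016,"wx":0,"wy":0,"wz":0,"claw":1}
    - {"tx":0,"ty":-0.0015,"tz":0.016,"wx":0,"wy":0,"wz":0,"claw":1}
    - {"tx":0,"ty":-0.0015,"tz":0.016,"wx":0,"wy":0,"wz":0,"claw":1}

```text
clock: 16.9
eef_pos: [548.8, -12.6, 166.6]
tool_rot: [3.141, 0.0, 1.042]
force: [-3.4, 1.3, 10.3]
width: 11.7
gripper_force: 60.1
```

```bash
python3 st.py
```

```text
16.9 pos [548.8 -12.6 166.6] rot [3.1406e+00 2.0000e-04 1.0418e+00] F [-3.4  1.3 10.3] Ftool -0.6 -3.6 T [ 0.08  0.92 -0.01] w 11.7 60.1 q [ 0.2758 -0.4636  0.3769 -0.9219]
```

Call:
jog_arm:
  plan:
    - {"tx":0,"ty":-0.002,"tz":0.003,"wx":0,"wy":0,"wz":0,"claw":1}
    - {"tx":0,"ty":-0.002,"tz":0.005,"wx":0,"wy":0,"wz":0,"claw":1}
    - {"tx":0,"ty":-0.002,"tz":0.005,"wx":0,"wy":0,"wz":0,"claw":1}

```text
clock: 17.2
eef_pos: [548.8, -12.6, 165.3]
tool_rot: [3.14, -0.0, 1.042]
force: [-3.4, 0.1, 13.0]
width: 11.8
gripper_force: 60.2
```

```bash
python3 st.py
```

```text
17.2 pos [548.8 -12.6 165.3] rot [ 3.1396 -0.      1.0417] F [-3.4  0.1 13. ] Ftool -1.6 -3.0 T [-0.04  0.88 -0.03] w 11.8 60.2 q [ 0.2746 -0.4622  0.3789 -0.924 ]
```

Call:
jog_arm:
  plan:
    - {"tx":0,"ty":0,"tz":0,"wx":0,"wy":0,"wz":-0.01,"claw":1}
    - {"tx":0,"ty":0,"tz":0,"wx":0,"wy":0,"wz":-0.02,"claw":1}
    - {"tx":0,"ty":0,"tz":0,"wx":0,"wy":0,"wz":-0.02,"claw":1}

```text
clock: 17.5
eef_pos: [549.0, -12.5, 165.5]
tool_rot: [3.139, -0.0, 1.073]
force: [-2.8, 0.1, 12.0]
width: 12.0
gripper_force: 60.2
```

```bash
python3 st.py
```

```text
17.5 pos [549.  -12.5 165.5] rot [ 3.1392e+00 -4.0000e-04  1.0734e+00] F [-2.8  0.1 12. ] Ftool -1.3 -2.5 T [-0.05  0.75  0.03] w 12.0 60.2 q [ 0.2804 -0.4713  0.386  -0.899 ]
```

Call:
jog_arm:
  plan:
    - {"tx":0,"ty":0,"tz":0,"wx":0,"wy":0,"wz":-0.01,"claw":1}
    - {"tx":0,"ty":0,"tz":0,"wx":0,"wy":0,"wz":-0.02,"claw":1}
    - {"tx":0,"ty":0,"tz":0,"wx":0,"wy":0,"wz":-0.02,"claw":1}

```text
clock: 17.8
eef_pos: [549.2, -12.5, 165.5]
tool_rot: [3.139, -0.0, 1.105]
force: [-2.4, -0.0, 12.0]
width: 11.8
gripper_force: 60.1
```

```bash
python3 st.py
```

```text
17.8 pos [549.2 -12.5 165.5] rot [ 3.1389e+00 -5.0000e-04  1.1048e+00] F [-2.4 -0.  12. ] Ftool -1.1 -2.2 T [-0.06  0.73 -0.01] w 11.8 60.1 q [ 0.286  -0.4802  0.393  -0.8743]
```

Call:
jog_arm:
  plan:
    - {"tx":0,"ty":0,"tz":0,"wx":0,"wy":0,"wz":-0.02,"claw":1}
    - {"tx":0,"ty":0,"tz":0,"wx":0,"wy":0,"wz":-0.04,"claw":1}
    - {"tx":0,"ty":0,"tz":0,"wx":0,"wy":0,"wz":-0.06,"claw":1}
    - {"tx":0,"ty":0,"tz":0,"wx":0,"wy":0,"wz":-0.08,"claw":1}
    - {"tx":0,"ty":0,"tz":0,"wx":0,"wy":0,"wz":-0.1,"claw":1}
    - {"tx":0,"ty":0,"tz":0,"wx":0,"wy":0,"wz":-0.12,"claw":1}
    - {"tx":0,"ty":0,"tz":0,"wx":0,"wy":0,"wz":-0.12,"claw":1}

```text
clock: 18.5
eef_pos: [549.8, -12.4, 165.6]
tool_rot: [3.138, -0.001, 1.294]
force: [-2.4, 0.4, 11.8]
width: 11.5
gripper_force: 60.1
```

```bash
python3 st.py
```

```text
18.5 pos [549.8 -12.4 165.6] rot [ 3.1377e+00 -6.0000e-04  1.2938e+00] F [-2.4  0.4 11.8] Ftool -0.3 -2.4 T [-0.    0.54  0.04] w 11.5 60.1 q [ 0.3193 -0.5335  0.4351 -0.7254]
```

Call:
jog_arm:
  plan:
    - {"tx":0,"ty":0,"tz":0,"wx":0,"wy":0,"wz":-0.02,"claw":1}
    - {"tx":0,"ty":0,"tz":0,"wx":0,"wy":0,"wz":-0.04,"claw":1}
    - {"tx":0,"ty":0,"tz":0,"wx":0,"wy":0,"wz":-0.06,"claw":1}
    - {"tx":0,"ty":0,"tz":0,"wx":0,"wy":0,"wz":-0.08,"claw":1}
    - {"tx":0,"ty":0,"tz":0,"wx":0,"wy":0,"wz":-0.08,"claw":1}

```text
clock: 19.0
eef_pos: [549.9, -12.3, 165.6]
tool_rot: [3.138, -0.0, 1.419]
force: [-2.5, 0.2, 11.2]
width: 11.7
gripper_force: 60.1
```

```bash
python3 st.py
```

```text
19.0 pos [549.9 -12.3 165.6] rot [ 3.1376e+00 -4.0000e-04  1.4194e+00] F [-2.5  0.2 11.2] Ftool -0.2 -2.5 T [ 0.05  0.46 -0.01] w 11.7 60.1 q [ 0.3409 -0.5688  0.4625 -0.626 ]
```

Call:
jog_arm:
  plan:
    - {"tx":0,"ty":0,"tz":0,"wx":0,"wy":0,"wz":-0.015,"claw":1}
    - {"tx":0,"ty":0,"tz":0,"wx":0,"wy":0,"wz":-0.03,"claw":1}
    - {"tx":0,"ty":0,"tz":0,"wx":0,"wy":0,"wz":-0.03,"claw":1}

```text
clock: 19.3
eef_pos: [549.8, -12.1, 165.6]
tool_rot: [3.138, -0.0, 1.466]
force: [-2.0, -1.0, 12.6]
width: 12.0
gripper_force: 60.1
```

```bash
python3 st.py
```

```text
19.3 pos [549.8 -12.1 165.6] rot [ 3.1377e+00 -3.0000e-04  1.4662e+00] F [-2.  -1.  12.6] Ftool -1.2 -1.9 T [ 0.07  0.46 -0.01] w 12.0 60.1 q [ 0.3487 -0.5819  0.4725 -0.5889]
```

Call:
jog_arm:
  plan:
    - {"tx":0,"ty":0,"tz":0,"wx":0,"wy":0,"wz":-0.01,"claw":1}
    - {"tx":0,"ty":0,"tz":0,"wx":0,"wy":0,"wz":-0.015,"claw":1}
    - {"tx":0,"ty":0,"tz":0,"wx":0,"wy":0,"wz":-0.015,"claw":1}

```text
clock: 19.6
eef_pos: [549.8, -12.1, 165.7]
tool_rot: [3.138, -0.0, 1.489]
force: [-2.4, 0.5, 11.8]
width: 11.7
gripper_force: 60.1
```

```bash
python3 st.py
```

```text
19.6 pos [549.8 -12.1 165.7] rot [ 3.1377e+00 -2.0000e-04  1.4893e+00] F [-2.4  0.5 11.8] Ftool 0.3 -2.5 T [ 0.1   0.5  -0.04] w 11.7 60.1 q [ 0.3526 -0.5883  0.4774 -0.5705]
```

Call:
jog_arm:
  plan:
    - {"tx":0,"ty":0,"tz":-0.006,"wx":0,"wy":0,"wz":0,"claw":1}
    - {"tx":0,"ty":0,"tz":-0.012,"wx":0,"wy":0,"wz":0,"claw":1}
    - {"tx":0,"ty":0,"tz":-0.018,"wx":0,"wy":0,"wz":0,"claw":1}
    - {"tx":0,"ty":0,"tz":-0.021,"wx":0,"wy":0,"wz":0,"claw":1}
    - {"tx":0,"ty":0,"tz":-0.021,"wx":0,"wy":0,"wz":0,"claw":1}

```text
clock: 20.1
eef_pos: [549.8, -12.1, 171.4]
tool_rot: [3.138, -0.0, 1.489]
force: [0.2, 0.7, 6.6]
width: 11.6
gripper_force: 59.3
```

```bash
python3 st.py
```

```text
20.1 pos [549.8 -12.1 171.4] rot [ 3.1379e+00 -5.0000e-04  1.4894e+00] F [0.2 0.7 6.6] Ftool 0.7 0.1 T [ 0.1   0.16 -0.  ] w 11.6 59.3 q [ 0.3567 -0.5938  0.47   -0.5639]
```

At 0.9 mm above the vent height the spring still pushes the hand up with 6.6 N, so the lugs are free.

Call:
jog_arm:
  plan:
    - {"tx":0,"ty":0,"tz":-0.006,"wx":0,"wy":0,"wz":0,"claw":1}
    - {"tx":0,"ty":0,"tz":-0.01,"wx":0,"wy":0,"wz":0,"claw":1}
    - {"tx":0,"ty":0,"tz":-0.01,"wx":0,"wy":0,"wz":0,"claw":1}

```text
clock: 20.4
eef_pos: [549.6, -12.2, 174.0]
tool_rot: [3.138, -0.001, 1.489]
force: [2.8, -0.3, 2.6]
width: 11.7
gripper_force: 59.0
```

Call:
jog_arm:
  plan:
    - {"tx":0,"ty":0,"tz":-0.01,"wx":0,"wy":0,"wz":0,"claw":1}
    - {"tx":0,"ty":0,"tz":-0.02,"wx":0,"wy":0,"wz":0,"claw":1}
    - {"tx":0,"ty":0,"tz":-0.03,"wx":0,"wy":0,"wz":0,"claw":1}
    - {"tx":0,"ty":0,"tz":-0.05,"wx":0,"wy":0,"wz":0,"claw":1}
    - {"tx":0,"ty":0,"tz":-0.1,"wx":0,"wy":0,"wz":0,"claw":1}
    - {"tx":0,"ty":0,"tz":-0.2,"wx":0,"wy":0,"wz":0,"claw":1}
    - {"tx":0,"ty":0,"tz":-0.3,"wx":0,"wy":0,"wz":0,"claw":1}
    - {"tx":0,"ty":0,"tz":-0.3,"wx":0,"wy":0,"wz":0,"claw":1}
    - {"tx":0,"ty":0,"tz":-0.3,"wx":0,"wy":0,"wz":0,"claw":1}

```text
clock: 21.3
eef_pos: [548.0, -12.5, 263.8]
tool_rot: [3.141, 0.0, 1.489]
force: [-0.2, 0.5, -1.7]
width: 11.9
gripper_force: 58.6
```

```bash
python3 st.py; python3 - <<'E'
from h import *
p=ctrl.get_image('scene')
r=ctrl.trace(p,'drip_tray')[0];q=pts(p,r['pixels'])
print(r['score'],np.median(q,0),cv2.minAreaRect(q[q[:,2]<25][:,:2].astype(np.float32)), (np.percentile(q,2,axis=0)+np.percentile(q,98,axis=0))/2)
cv2.imwrite('pics/s2.png',cv2.resize(p['img'][120:370,180:480,::-1],(600,500)))
E
```

```text
21.3 pos [548.  -12.5 263.8] rot [3.1410e+00 4.0000e-04 1.4889e+00] F [-0.2  0.5 -1.7] Ftool 0.5 -0.2 T [ 0.    0.01 -0.03] w 11.9 58.6 q [ 0.4101 -0.664   0.3668 -0.4736]
0.63 [ 480.41039289 -281.29276024    4.57853937] ((483.28668212890625, -277.71600341796875), (151.34194946289062, 152.92042541503906), 64.0168685913086) [ 482.20374812 -278.41691891    8.45370297]
```

View pics/s2.png

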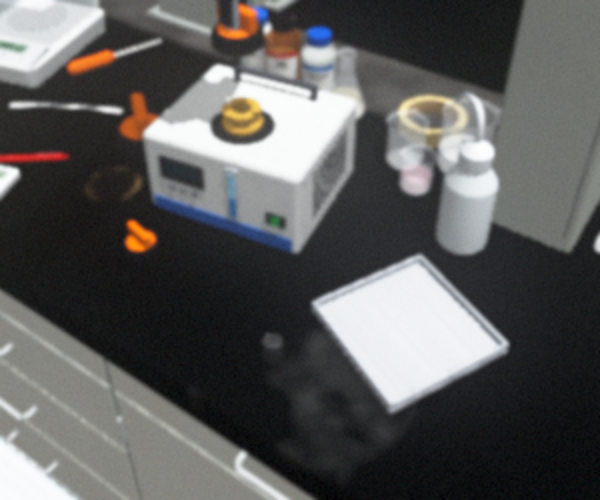

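The cap is in the gripper, at (237, 40) in the crop. The bare brass neck is at (242, 118) and the empty tray at (410, 330). I'll carry the cap to the tray.

Call:
jog_arm:
  plan:
    - {"tx":-0.1,"ty":-0.016,"tz":0,"wx":0,"wy":0,"wz":0,"claw":1}
    - {"tx":-0.25,"ty":-0.04,"tz":0,"wx":0,"wy":0,"wz":0,"claw":1}
    - {"tx":-0.4,"ty":-0.064,"tz":0,"wx":0,"wy":0,"wz":0,"claw":1}
    - {"tx":-0.55,"ty":-0.088,"tz":0,"wx":0,"wy":0,"wz":0,"claw":1}
    - {"tx":-0.7,"ty":-0.112,"tz":0,"wx":0,"wy":0,"wz":0,"claw":1}
    - {"tx":-0.82,"ty":-0.131,"tz":0,"wx":0,"wy":0,"wz":0,"claw":1}
    - {"tx":-0.9,"ty":-0.144,"tz":0,"wx":0,"wy":0,"wz":0,"claw":1}
    - {"tx":-0.9,"ty":-0.144,"tz":0,"wx":0,"wy":0,"wz":0,"claw":1}
    - {"tx":-0.9,"ty":-0.144,"tz":0,"wx":0,"wy":0,"wz":0,"claw":1}

```text
clock: 22.3
eef_pos: [482.3, -277.7, 262.2]
tool_rot: [-3.14, -0.002, 1.488]
force: [-0.8, 0.1, 0.2]
width: 12.0
gripper_force: 58.6
```

Call:
jog_arm:
  plan:
    - {"tx":0,"ty":0,"tz":0.1,"wx":0,"wy":0,"wz":0,"claw":1}
    - {"tx":0,"ty":0,"tz":0.22,"wx":0,"wy":0,"wz":0,"claw":1}
    - {"tx":0,"ty":0,"tz":0.34,"wx":0,"wy":0,"wz":0,"claw":1}
    - {"tx":0,"ty":0,"tz":0.46,"wx":0,"wy":0,"wz":0,"claw":1}
    - {"tx":0,"ty":0,"tz":0.56,"wx":0,"wy":0,"wz":0,"claw":1}
    - {"tx":0,"ty":0,"tz":0.65,"wx":0,"wy":0,"wz":0,"claw":1}
    - {"tx":0,"ty":0,"tz":0.71,"wx":0,"wy":0,"wz":0,"claw":1}
    - {"tx":0,"ty":0,"tz":0.74,"wx":0,"wy":0,"wz":0,"claw":1}
    - {"tx":0,"ty":0,"tz":0.74,"wx":0,"wy":0,"wz":0,"claw":1}
    - {"tx":0,"ty":0,"tz":0.74,"wx":0,"wy":0,"wz":0,"claw":1}

```text
clock: 23.3
eef_pos: [483.9, -277.2, 42.0]
tool_rot: [3.141, -0.0, 1.49]
force: [0.2, 0.5, -0.5]
width: 12.0
gripper_force: 58.7
```

```bash
python3 st.py
```

```text
23.3 pos [ 483.9 -277.2   42. ] rot [ 3.1406e+00 -2.0000e-04  1.4902e+00] F [ 0.2  0.5 -0.5] Ftool 0.5 0.2 T [ 0.02  0.01 -0.01] w 12.0 58.7 q [ 0.7519 -0.4422  0.6252 -0.1925]
```

Next I go down gently and look for contact near z≈27.5.

Call:
jog_arm:
  plan:
    - {"tx":0,"ty":0,"tz":0.015,"wx":0,"wy":0,"wz":0,"claw":1}
    - {"tx":0,"ty":0,"tz":0.03,"wx":0,"wy":0,"wz":0,"claw":1}
    - {"tx":0,"ty":0,"tz":0.042,"wx":0,"wy":0,"wz":0,"claw":1}
    - {"tx":0,"ty":0,"tz":0.046,"wx":0,"wy":0,"wz":0,"claw":1}
    - {"tx":0,"ty":0,"tz":0.046,"wx":0,"wy":0,"wz":0,"claw":1}

```text
clock: 23.8
eef_pos: [483.0, -277.9, 27.5]
tool_rot: [-3.141, -0.0, 1.489]
force: [-0.0, -0.5, -1.0]
width: 11.7
gripper_force: 58.5
```

```bash
python3 st.py
```

```text
23.8 pos [ 483.  -277.9   27.5] rot [-3.1414 -0.      1.489 ] F [-0.  -0.5 -1. ] Ftool -0.5 0.0 T [ 0.07 -0.02  0.02] w 11.7 58.5 q [ 0.7405 -0.4218  0.6423 -0.2072]
```

Call:
jog_arm:
  plan:
    - {"tx":0,"ty":0,"tz":0.003,"wx":0,"wy":0,"wz":0,"claw":1}
    - {"tx":0,"ty":0,"tz":0.003,"wx":0,"wy":0,"wz":0,"claw":1}

```text
clock: 24.0
eef_pos: [483.2, -277.9, 27.2]
tool_rot: [3.141, 0.0, 1.489]
force: [-1.5, 0.3, 2.9]
width: 11.6
gripper_force: 59.1
```

```bash
python3 st.py
```

```text
24.0 pos [ 483.2 -277.9   27.2] rot [3.1414e+00 4.0000e-04 1.4891e+00] F [-1.5  0.3  2.9] Ftool 0.2 -1.5 T [0.14 0.25 0.07] w 11.6 59.1 q [ 0.7398 -0.421   0.6432 -0.2081]
```

The cap is touching the tray floor (Fz +2.9 N). I'll release it, rise and check.

Call:
jog_arm:
  plan:
    - {"tx":0,"ty":0,"tz":0,"wx":0,"wy":0,"wz":0,"claw":0.7}
    - {"tx":0,"ty":0,"tz":0,"wx":0,"wy":0,"wz":0,"claw":0.6}
    - {"tx":0,"ty":0,"tz":0,"wx":0,"wy":0,"wz":0,"claw":0.6}
    - {"tx":0,"ty":0,"tz":0,"wx":0,"wy":0,"wz":0,"claw":0.6}
    - {"tx":0,"ty":0,"tz":-0.05,"wx":0,"wy":0,"wz":0,"claw":0.6}
    - {"tx":0,"ty":0,"tz":-0.15,"wx":0,"wy":0,"wz":0,"claw":0.6}
    - {"tx":0,"ty":0,"tz":-0.3,"wx":0,"wy":0,"wz":0,"claw":0.6}
    - {"tx":0,"ty":0,"tz":-0.45,"wx":0,"wy":0,"wz":0,"claw":0.6}
    - {"tx":0,"ty":0,"tz":-0.5,"wx":0,"wy":0,"wz":0,"claw":0.6}
    - {"tx":0,"ty":0,"tz":-0.5,"wx":0,"wy":0,"wz":0,"claw":0.6}

```text
clock: 25.0
eef_pos: [484.9, -278.5, 180.5]
tool_rot: [3.136, 0.003, 1.489]
force: [0.5, 0.5, 0.2]
width: 34.1
gripper_force: 0.0
```

```bash
python3 look.py w6.png | grep -v -e hist -e 185, -e '\[\['
```

```text
25.0 [ 484.94493978 -278.51922079  180.50777017] [3.13554192e+00 2.75667796e-03 1.48897417e+00] [0.45523162 0.50874111 0.15313479] [ 0.86  0.62 -0.6   1.82  0.46  0.83 -0.05]
campos [ 490.03991334 -210.50657048  323.67217297]
 wing top 52.16901767034372 681 [ 483.15836184 -275.68948848   50.90834503] (482.82666015625, -277.0486755371094) (49.36113739013672, 12.469517707824707) 85.52325439453125 yaw 1.4989327494151827
```

View pics/w6.png

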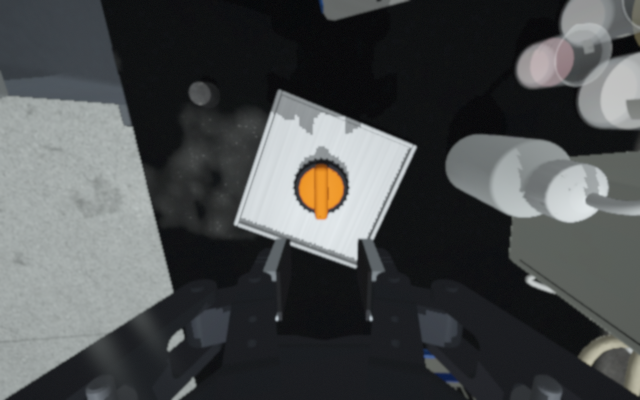

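The cap stands wing up in the middle of the tray at (321, 187). Its wing top is at z≈51, which is right for standing flat on the floor, and the robot is clear of it.

```bash
python3 -c "
from h import *
print(ctrl.finish_job())"
```

```text
the job is handed in; nothing more can be done
None
```

I vented the pressure cap at its first stop for over two seconds, took it off and set it wing up in the middle of the drip tray; the job is handed in at about 25 s on the robot's clock, though no verdict came back.

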